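Let down the ratcheted vivarium lid after feeding

TASK

Feeding is over: shut the lid of the little glass vivarium. Its ratchet stay will not let the lid come down until you flip the pawl lever on the end wall right over to its free side, so do that first, then lower the lid gently until it lies fully shut on the rim, leaving the pawl thrown back. Leave the tong, the temple, the jar and the scoop where they are.

Things in the scene. Friction and masses are not known exactly. Their poses are not given: they have to be found in the camera images.
- vivarium: Glass vivarium with black plastic trim, fixed on the ledge: 260 long (x), 200 deep (y), 146 high to the rim. Origin at the centre of its underside, z up. The -x end wall faces roughly towards the robot and carries the ratchet stay; the lid is hinged along the -y rim and its free edge is on the +y side. A brown ceramic cave stands inside.
- lid_hinge (a point): Middle of the lid's hinge axis, at (0, -100, 146) mm in the vivarium's frame; the axis runs along the vivarium's x. Axes as the vivarium's.
- lid (a joint): Lid angle, rad: 0 = shut on the rim, grows as the free edge rises (limit 1.25); starts at 0.55 to 0.95. The hinges are stiff (0.65 N m friction): the lid stays where it is left, and 1 to 4 N pressed down near the free edge lowers it once the pawl is free. With the pawl engaged it can be raised click by click, but comes down at most one tooth (0.17 rad) and stops hard.
- lid_edge (a point): On the lid's upper face, mid-length, 202 mm from the hinge axis, 10 in from the free edge; z = outward normal, y to the free edge. The lid: aluminium frame (bars 20 wide) with steel mesh, 316 long (28 past each end wall), 212 deep from the hinge axis, 12 thick with its underside on the axis, 450 g; a 70 x 14 finger lip sticks out from the middle of the free edge.
- pawl (a joint): Pawl angle, rad: about 0.09 to 0.22 = nose in the saw teeth of the lid's quadrant (engaged, leaning to the hinge); 1.10 = free stop, thrown over towards +y. The knob's weight keeps it on the side it is left: below about 0.49 it falls into the teeth, above that on to the free stop. 100 g; under 1 N at the knob flips it.
- pawl_knob (a point): Centre of the pawl lever's knob: steel cylinder 18 diameter, 22 long, axis along the vivarium's x, 41 mm outside the end wall, 13 beyond the lid's end, about 140 above the ledge. The raised lid stands over and beside it: lean the gripper's body back from the end wall 25 to 50 degrees, fingers pointing down and at the wall. Push or carry it about 70 mm to the vivarium's +y.
- pawl_pivot (a point): Pivot of the pawl, at (-139, -20, 70) mm in the vivarium's frame. The knob swings about it in the vivarium's y-z plane at 75 mm radius, from 28 degrees on the -y side of upright (joint 0) to 35 degrees on the +y side (1.10). The lever is a steel bar 10 wide and 5 thick, 13 mm nearer the wall than the knob's centre; the quadrant's teeth are 29 nearer.
- tong: Stainless steel feeding tong, 250 long along x, 24 wide, 12 high, lying loose; origin under its middle. Bystander.
- temple: Red resin temple ornament, 78 x 66 foot, 108 high, loose; origin under its middle. Bystander.
- jar: Clear glass feed jar with a white press-button lid, 82 diameter, 120 high, loose; origin under its middle. Bystander.
- scoop: White plastic measuring scoop, cup 50 diameter and 32 high with a handle 97 long to -x, loose; origin under the cup. Bystander.

How it is judged:
On the way:
1. the pawl is flipped over to its free side while the lid still stands open (value of joint pawl above 0.85 rad and value of joint lid above 0.3 rad), for 0.2 s.
At the end, for the whole second after the job is handed in: The lid lies shut on the rim (within 0.035 rad, 7 mm at the free edge) and still; the pawl is thrown back to its free side (joint above 0.85 rad); tong, temple, jar and scoop are within 20 mm of where they stood (value of joint lid below 0.035 rad and velocity of joint lid between -0.05 and 0.05 rad/s and value of joint pawl above 0.85 rad and distance of each of tong, temple, jar, scoop from where it was at the start of the episode below 0.02 m); the robot touches nothing.
It fails at once if the lid is slammed: its free edge comes down faster than about 0.35 m/s (velocity of joint lid below -1.7 rad/s).
It fails at once if a bystander is knocked over or shoved (distance of any of tong, temple, jar, scoop from where it was at the start of the episode above 0.03 m or angle between any of temple, jar's own z axis and vertical above 0.5 rad).
It also fails if it takes over 45 s, if anything falls off the work surface, if the arm or the gripper's body presses on something with over 40 N, if the wrist force passes 120 N, or if a joint passes its speed limit or range.

ROBOT

A 7-joint arm with a two-finger parallel gripper is mounted at the origin on the work surface. World frame = base frame: x ahead of the robot, y to its left, z up, the work surface at z = 0. Lengths are in m, angles in rad, forces in N, time in s.
With the tool pointing down it reaches from about 0.4 to 0.875 m from the base axis. Payload 6.5 kg.
Tool frame: the origin (TCP) lies at the very end of the fingers, on their centre line; the grasp point (between the pads) lies 19 mm behind it; z points along the fingers, y is the line along which they close (so a half turn about z gives the same grasp; the last joint's range is limited). The gripper opens to 85 mm and grips with 20 to 120 N. Pads are 22 mm wide; open, the fingers measure 114 mm over their backs; the gripper's body (76 mm by 85 mm) begins 54 mm behind the grasp point. The pads swing forward as they close: fully open they stand 13 mm farther back than shut.
Start: joints at [1.252, 0.536, -0.004, 1.538, 0.003, 1.067, -0.071], TCP at [0.163, -0.629, 0.231] pointing down, gripper open.
Joint ranges: [-2.7, 2.7], [-0.37, 2.16], [-1.27, 1.26], [0.24, 2.4], [-1.31, 4.45], [0.19, 1.91], [-2.76, 2.76]. Speed limits (rad/s): [2.39, 2.39, 3.14, 3.14, 3.14, 3.14, 3.14].

INTERFACE

Orientations are given as a rotation vector (axis times angle).
In Python, from plant import robot, hand, vision gives the robot as it stands. Calls block until the motion is done:
- robot.move_ptp(position, orientation): joint-space move of the TCP to a pose.
- robot.line_to(position, ori=None, speed=0.15, max_force=None): straight line of the TCP; ori=None keeps the orientation; speed is the mean speed in m/s. With max_force (N) it stops when the force on the tool has changed by that much, and returns True; else False.
- robot.movej(angles): joint-space move.
- hand.grip(opening): opening from 0.0 (shut) to 1.0 (fully open); the grip force is fixed at half the most; returns when the fingers have stopped.
- robot.hold(seconds).
- robot.solve_ik(position, orientation): joint angles nearest the present ones, or None.
- vision.get_image(name): name is "side" or "top" or "wrist"; returns the picture (400x640x3 uint8, blue, green, red); there is no depth.
- vision.calibration(name): a dict with "intrinsics" (3x3 intrinsics, pixels), "extrinsics" (4x4, takes a point from world to camera coordinates). Camera axes: x right, y up, looking along -z (the intrinsics and any distortion apply to the point x, -y, -z); pixel columns grow to the right and rows downward; lengths in m; the calibration is good to about 2 mm. A picture is of the moment at which its call begins: read the wrist's pose just before it. calibration takes no time and is no camera call; for the wrist camera it gives the pose at the moment of the call.
A pose or a line that the arm cannot do raises robot.Unreachable and nothing moves.
- robot.sign_off(): hands the job in; it is judged then, once.
Readings, each from a call of its own:
- robot.current_time(): time.
- robot.current_q(): joint angles.
- robot.current_qd(): joint speeds.
- robot.current_joint_torque(): joint torques, N m.
- robot.current_ee_pos(): TCP position.
- robot.current_orientation(): TCP orientation.
- robot.current_ft_force(): force on the tool from outside, world axes, zero at the start.
- robot.current_torque(): the same for the moment, N m.
- robot.current_gripper_width(): opening from 0.0 (shut) to 1.0 (fully open).
- robot.current_grip_force(): force on a finger pad.
Only numpy, scipy, OpenCV 4.12 (cv2) and the standard library are available. Lean on these libraries where they do the work, as an engineer would, in place of code of your own. Each camera call takes 0.05 s, during which the arm holds its last target. There are 200 camera calls.

## Working session

There is one attempt and no reset: what is moved stays moved. The work goes in short steps, each a Python script; the robot and the scene stay as the last script left them, time stands still between calls to the robot, and variables do not carry over. Pictures are saved under pics/ and viewed, at most 10 in all, crops included, and the job is handed in when it is done.

```bash
mkdir -p pics
python3 - <<'E'
from plant import robot, hand, vision
import cv2
for n in ("side","top"):
    cv2.imwrite(f"pics/{n}0.png",vision.get_image(n))
    c=vision.calibration(n);print(n,c)
E
```

```text
side {'intrinsics': array([[436.35583985,   0.        , 317.68147309],
       [  0.        , 436.35583985, 208.65818111],
       [  0.        ,   0.        ,   1.        ]]), 'extrinsics': array([[-0.758309  , -0.65172663, -0.01482774,  0.48018415],
       [ 0.42565203, -0.51223389,  0.74594691, -0.32861118],
       [-0.49374874,  0.5593468 ,  0.66584033, -0.76201735],
       [ 0.        ,  0.        ,  0.        ,  1.        ]])}
top {'intrinsics': array([[400.08630768,   0.        , 323.93227871],
       [  0.        , 400.08630768, 193.37129829],
       [  0.        ,   0.        ,   1.        ]]), 'extrinsics': array([[-0.02427534, -0.99961852, -0.01317277,  0.04557997],
       [ 0.98935141, -0.02591334,  0.14322113, -0.61723898],
       [-0.14350784, -0.00955576,  0.98960304, -1.05784888],
       [ 0.        ,  0.        ,  0.        ,  1.        ]])}
```

View pics/side0.png

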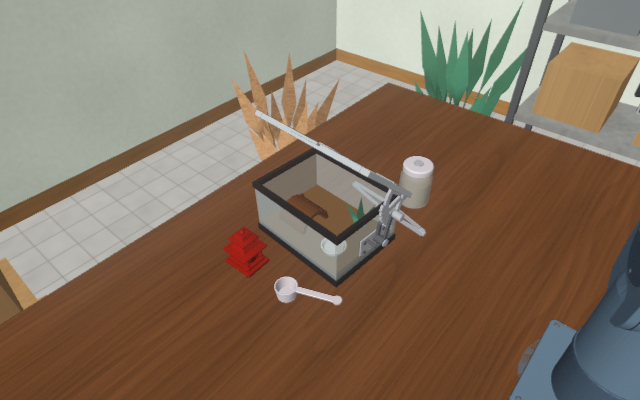

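View pics/top0.png

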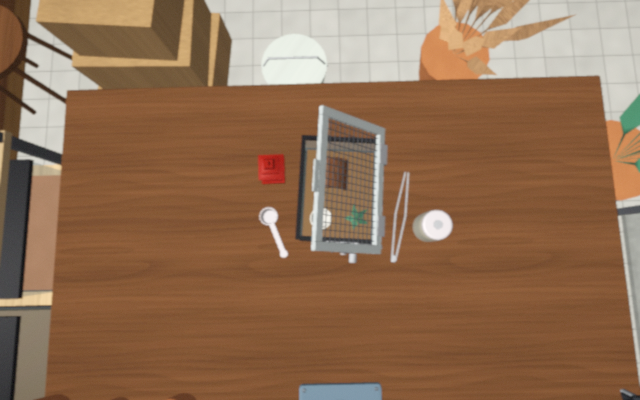

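The side picture shows the vivarium (rim corners near (254,184), (318,152), (338,240)). The lid is up, and the pawl stay is on the right end wall near (385,220). In the top picture the lid covers (312-385, 108-252), the knob is near (352,257), and the tong is at (400,215). Next I'll view enlarged crops.

Run:
```python
import cv2
s=cv2.imread("pics/side0.png");t=cv2.imread("pics/top0.png")
cv2.imwrite("pics/s1.png",cv2.resize(s[100:290,240:440],None,fx=4,fy=4,interpolation=cv2.INTER_CUBIC)[:600] if 0 else cv2.resize(s[140:290,240:440],None,fx=4,fy=4,interpolation=cv2.INTER_CUBIC))
cv2.imwrite("pics/t1.png",cv2.resize(t[95:275,255:455],None,fx=3.3333,fy=3.3333,interpolation=cv2.INTER_CUBIC))
```

```text
(no output)
```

View pics/s1.png

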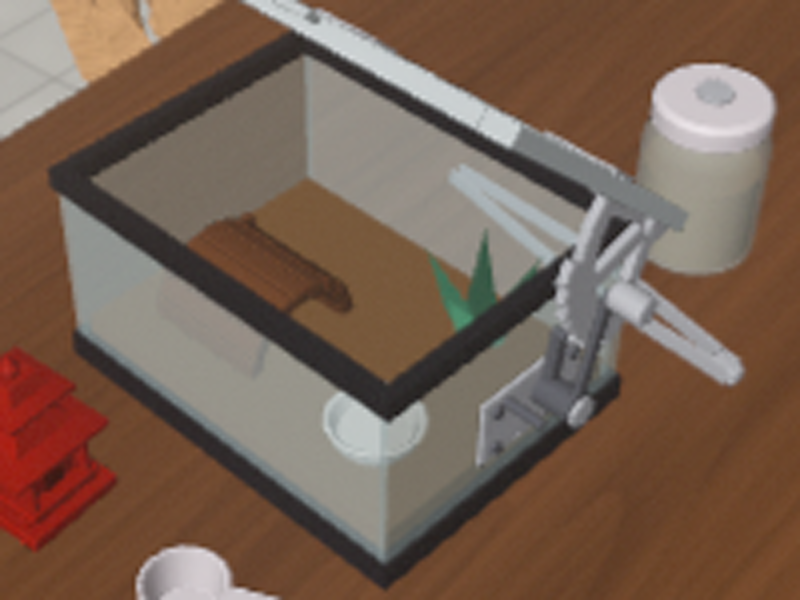

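View pics/t1.png

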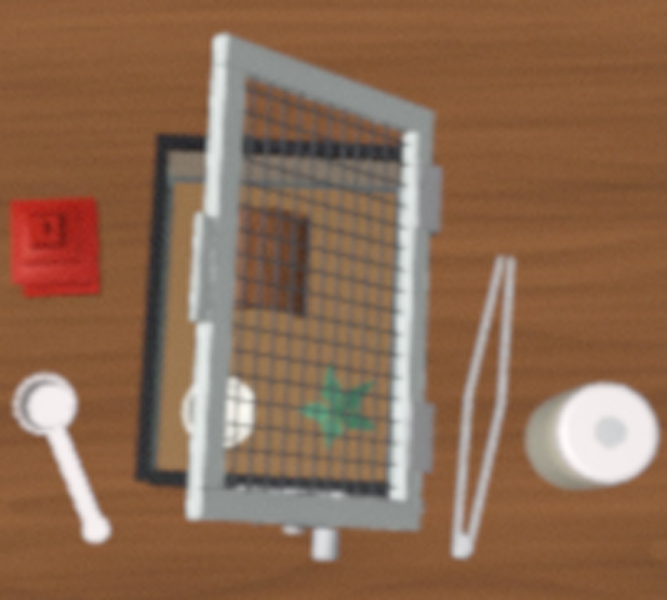

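The side crop gives the base corners at (386,587), (78,350) and (618,395), the rim corners at (52,178) and (388,392), and the knob at (633,302). The top crop gives rim corners (158,135) and (138,480), the lid's free corners (218,36) and (188,519), and the knob at (325,545).

```bash
cat > geo.py <<'E'
import numpy as np
from scipy.optimize import least_squares
from scipy.spatial.transform import Rotation as R
from plant import robot, hand, vision
def proj(n,P,c=None):
    c=c or vision.calibration(n); P=np.atleast_2d(P); E=c["extrinsics"]
    q=P@E[:3,:3].T+E[:3,3]; q=q*[1,-1,-1]; p=q@c["intrinsics"].T
    return p[:,:2]/p[:,2:]
E
python3 - <<'E'
from geo import *
S=lambda u,v:(240+(u+.5)/4-.5,140+(v+.5)/4-.5)
T=lambda u,v:(255+(u+.5)/3.3333-.5,95+(v+.5)/3.3333-.5)
ob=[("side",S(386,587),(-.13,.1,0)),("side",S(78,350),(.13,.1,0)),("side",S(618,395),(-.13,-.1,0)),
("side",S(52,178),(.13,.1,.146)),("side",S(388,392),(-.13,.1,.146)),("top",T(158,135),(.13,.1,.146)),("top",T(138,480),(-.13,.1,.146))]
lid=[("top",T(218,36),.158),("top",T(188,519),-.158)]
kn=[("side",S(633,302)),("top",T(325,545))]
V=lambda p,P:R.from_euler('z',p[2]).apply(P)+[p[0],p[1],0]
def lp(p,x):
    a=p[3];r,h=.212,.012
    return V(p,[x,-.1+r*np.cos(a)-h*np.sin(a),.146+r*np.sin(a)+h*np.cos(a)])
def f(p):
    e=[proj(n,V(p,P))[0]-uv for n,uv,P in ob]
    e+=[proj(n,lp(p,x))[0]-uv for n,uv,x in lid]
    return np.ravel(e)
r=least_squares(f,[.6,0,0,.8],loss='soft_l1')
print(r.x);print(f(r.x).reshape(-1,2).round(1))
k=least_squares(lambda P:np.ravel([proj(n,P)[0]-uv for n,uv in kn]),[.5,0,.14])
print("knob",k.x,k.fun)
loc=R.from_euler('z',-r.x[2]).apply(k.x-[r.x[0],r.x[1],0]);print("knob local",loc)
for q in (.09,.22,1.1):
    t=q-np.radians(28);print(q,V(r.x,[-.171,-.02+.075*np.sin(t),.07+.075*np.cos(t)]))
E
```

```text
[ 0.61706623 -0.00938053 -0.07406871  0.70217182]
[[-0.2 -0. ]
 [ 0.8  1.2]
 [-1.6  0.6]
 [ 0.6 -1.8]
 [ 0.3  1.9]
 [ 0.2  0.4]
 [ 0.2 -0.9]
 [-0.7 -0.2]
 [ 0.6 -0.4]]
knob [ 0.44213136 -0.03589887  0.14562635] [ 0.05577528  0.00481081 -0.03451221 -0.05641063]
knob local [-0.17249284 -0.03939098  0.14562635]
0.09 [ 0.44290045 -0.0457077   0.13911771]
0.22 [ 0.44358168 -0.03652724  0.14230892]
1.1 [0.44824047 0.02625588 0.13141736]
```

Fit residuals are under 2 px: the lid is at about 0.70 rad and the knob is where a pawl angle of about 0.22 would put it. Next I'll check IK for the pawl push and take the approach pose.

```bash
cat >> geo.py <<'E'
p=np.array([0.61706623,-0.00938053,-0.07406871]); A=0.702
Rz=R.from_euler('z',p[2])
W=lambda P:Rz.apply(P)+[p[0],p[1],0]
def tool(lean,flip,y90=False):
    """tool z leaning `lean` rad from down towards vivarium +x; tool y along vivarium y (or x if y90)"""
    z=np.array([np.sin(lean),0,-np.cos(lean)]); y=np.array([0,1.,0])*flip
    if y90: y=flip*np.array([np.cos(lean),0,np.sin(lean)])
    return (Rz*R.from_matrix(np.c_[np.cross(y,z),y,z])).as_rotvec()
zdir=lambda l:np.array([np.sin(l),0,-np.cos(l)])
def knobtcp(lean,y,back=0):  # TCP so that knob axis meets finger 12 mm behind the tip
    return W(np.array([-.171,y,.141])+zdir(lean)*(.012-back))
E
python3 - <<'E'
from geo import *
for d in (30,35,40,45,50):
  for s in (1,-1):
    l=np.radians(d); o=tool(l,s)
    print(d,s,[None if (q:=robot.solve_ik(P,o)) is None else q.__class__ and np.round(q,2).tolist() for P in (knobtcp(l,-.075,.08),knobtcp(l,-.075),knobtcp(l,.0))])
for s in (1,-1):
  for y90 in (0,1):
    o=tool(0,s,y90); print(s,y90,[robot.solve_ik(W([-.06,y,z]),o) is not None for y,z in ((.05,.34),(.095,.155))])
E
```

```text
30 1 [None, None, None]
30 -1 [None, None, None]
35 1 [None, None, None]
35 -1 [None, None, None]
40 1 [None, None, None]
40 -1 [None, None, None]
45 1 [None, None, None]
45 -1 [None, None, None]
50 1 [None, None, None]
50 -1 [None, None, None]
1 0 [True, True]
1 1 [True, True]
-1 0 [True, True]
-1 1 [True, True]
```

Run:
```python
from geo import *
import itertools
for lean,az in itertools.product((10,20,25,30,40,50),(-80,-60,-40,-20,0,20,40,60,80)):
  l,a=np.radians([lean,az]); z=np.array([np.sin(l)*np.cos(a),np.sin(l)*np.sin(a),-np.cos(l)])
  ok=[]
  for roll in range(-180,180,30):
    y=np.array([0,1.,0]); x=np.cross(y,z);x/=np.linalg.norm(x);y=np.cross(z,x)
    o=(Rz*R.from_matrix(np.c_[x,y,z])*R.from_euler('z',roll,degrees=True)).as_rotvec()
    Ps=[W(np.array([-.171,yy,.141])+z*d) for yy,d in ((-.065,-.06),(-.065,.012),(0.,.012))]
    n=[robot.solve_ik(P,o) is not None for P in Ps]
    if any(n[1:]): ok.append((roll,''.join(str(int(b)) for b in n)))
  if ok: print(lean,az,ok)
```

```text
10 -80 [(-180, '111'), (-150, '111'), (-120, '111'), (-90, '111'), (-60, '111'), (-30, '111'), (0, '111'), (30, '111'), (60, '111'), (90, '111'), (120, '111'), (150, '111')]
10 -60 [(-180, '111'), (-150, '111'), (-120, '111'), (-90, '111'), (-60, '111'), (-30, '111'), (0, '111'), (30, '111'), (60, '111'), (90, '111'), (120, '111'), (150, '111')]
10 -40 [(-180, '111'), (-150, '111'), (-120, '111'), (-90, '111'), (-60, '111'), (-30, '111'), (0, '111'), (30, '111'), (60, '111'), (90, '111'), (120, '111'), (150, '111')]
10 -20 [(-180, '111'), (-150, '111'), (-120, '111'), (-90, '111'), (-60, '111'), (-30, '111'), (0, '111'), (30, '111'), (60, '111'), (90, '111'), (120, '111'), (150, '111')]
10 0 [(-180, '111'), (-150, '111'), (-120, '111'), (-90, '111'), (-60, '111'), (-30, '111'), (0, '111'), (30, '111'), (60, '111'), (90, '111'), (120, '111'), (150, '111')]
10 20 [(-180, '111'), (-150, '111'), (-120, '111'), (-90, '111'), (-60, '111'), (-30, '111'), (0, '111'), (30, '111'), (60, '111'), (90, '111'), (120, '111'), (150, '111')]
10 40 [(-180, '111'), (-150, '111'), (-120, '111'), (-90, '
[... 4754 characters left out ...]
111')]
50 -80 [(-180, '111'), (-150, '111'), (-120, '111'), (-90, '111'), (-60, '111'), (-30, '111'), (0, '111'), (30, '111'), (60, '111'), (90, '111'), (120, '111'), (150, '111')]
50 -60 [(-180, '111'), (-150, '111'), (-120, '111'), (-90, '111'), (-60, '111'), (-30, '111'), (0, '111'), (30, '111'), (60, '111'), (90, '111'), (120, '111'), (150, '111')]
50 60 [(-180, '111'), (-150, '111'), (-120, '111'), (-90, '111'), (-60, '111'), (-30, '111'), (0, '111'), (30, '111'), (60, '111'), (90, '111'), (120, '111'), (150, '111')]
50 80 [(-180, '111'), (-150, '111'), (-120, '111'), (-90, '111'), (-60, '111'), (-30, '111'), (0, '111'), (30, '111'), (60, '111'), (90, '111'), (120, '111'), (150, '111')]
```

```bash
cat >> geo.py <<'E'
def pushpose(lean,g,y,up=0,flip=1,depth=.008,xf=-.166,z=.141):
    """wall-side finger (opening g) with its back at x=xf, knob centre `depth` behind that finger's tip"""
    zt=zdir(lean); out=np.array([np.cos(lean),0,np.sin(lean)])
    P=np.array([xf,y,z])+zt*(depth+.013*g-up)-out*(.0145+.0425*g)
    return W(P),tool(lean,flip,True)
E
python3 - <<'E'
from geo import *
for d in (0,5,10,15,20,25):
  for g in (0,.2,.4,.6,.8,1):
    r=[''.join(str(int(robot.solve_ik(*pushpose(np.radians(d),g,y,u,s)) is not None)) for y,u in ((-.085,.07),(-.07,0),(-.04,0),(0,0),(.03,0))) for s in (1,-1)]
    if '1' in ''.join(r): print(d,g,r)
E
```

```text
0 0 ['11111', '11111']
0 0.2 ['11111', '11111']
0 0.4 ['11111', '11111']
0 0.6 ['11111', '11111']
0 0.8 ['11111', '11111']
0 1 ['11111', '11111']
5 0 ['11111', '11111']
5 0.2 ['11111', '11111']
5 0.4 ['11111', '11111']
5 0.6 ['11111', '11111']
5 0.8 ['11111', '11111']
5 1 ['11111', '11111']
10 0 ['11111', '11111']
10 0.2 ['11111', '11111']
10 0.4 ['11111', '11111']
10 0.6 ['11111', '11111']
10 0.8 ['11111', '01111']
10 1 ['11111', '01111']
15 0 ['11111', '01111']
15 0.2 ['11111', '01111']
15 0.4 ['11111', '01011']
15 0.6 ['11111', '00000']
15 0.8 ['10001', '00000']
20 0 ['10001', '00000']
```

Run:
```python
from geo import *
import cv2
l=np.radians(10); g=.8
hand.grip(g)
P,o=pushpose(l,g,-.08,.12); robot.move_ptp(P,o)
print(robot.line_to(pushpose(l,g,-.08)[0],speed=.08,max_force=6), robot.current_gripper_width(),robot.current_time())
s=vision.get_image("side");t=vision.get_image("top")
a=cv2.resize(s[120:270,310:460],(600,600),interpolation=cv2.INTER_CUBIC)
cv2.imwrite("pics/p1.png",a)
```

```text
True 0.799201860707721 3.775
```

View pics/p1.png

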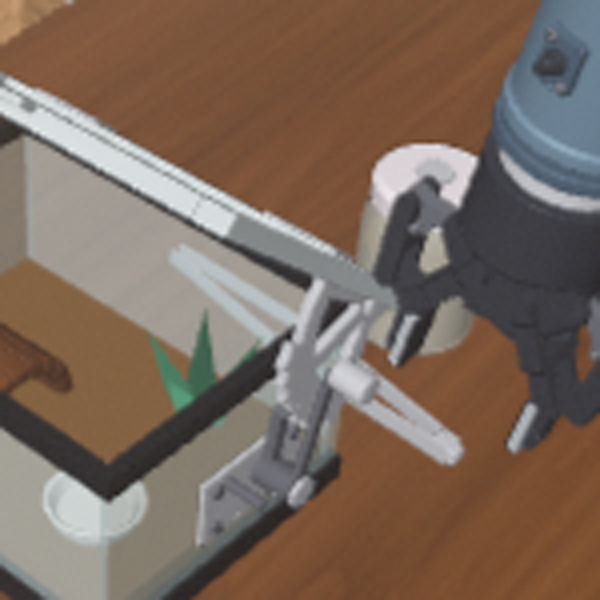

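The gripper stopped early with its wall-side finger at about (400,340), beside and above the knob at (355,380). It may have touched the lid's corner at (385,300), so I'll check the force readings.

Run:
```python
from geo import *
l=np.radians(10); g=.8
print(robot.current_ee_pos(),[pushpose(l,g,-.08,u)[0].round(3) for u in (.12,0)])
print(robot.current_ft_force(),robot.current_torque())
robot.hold(.3);print(robot.current_ft_force())
```

```text
[ 0.39784148 -0.07297057  0.12575127] [array([ 0.38 , -0.072,  0.233]), array([ 0.401, -0.074,  0.114])]
[-0.09973236 -0.31148176  0.08500981] [ 0.02388849  0.18215866 -0.01454022]
[ 1.15878916  0.63989091 -0.05285847]
```

The residual force is about 1 N, so that was a dynamic trigger and not contact. I'll finish the descent and push the knob over.

Run:
```python
from geo import *
import cv2
l=np.radians(10); g=.8
print(robot.line_to(pushpose(l,g,-.08)[0],speed=.05,max_force=12))
for y in (-.06,-.045,-.03,-.015,0):
    s=robot.line_to(pushpose(l,g,y)[0],speed=.04,max_force=12)
    print(y,s,robot.current_ee_pos().round(4) if hasattr(robot.current_ee_pos(),'round') else robot.current_ee_pos(),np.round(robot.current_ft_force(),1))
    if s: break
s=vision.get_image("side")
cv2.imwrite("pics/p2.png",cv2.resize(s[120:270,310:460],(600,600),interpolation=cv2.INTER_CUBIC))
```

```text
True
-0.06 True [ 0.3983 -0.0714  0.1204] [-1.8 -0.2  2.4]
```

View pics/p2.png

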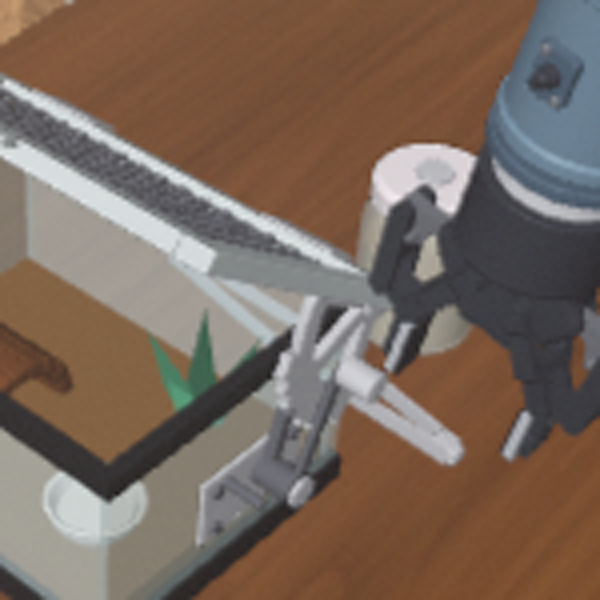

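The lid came down one tooth. The finger's knuckle, not the tip, bears on its end, so the linkage flares outward. I'll back off and use the hinted roll instead: fingers closing along y, shut, leaning 15 to 20 degrees, and touching only the outer part of the knob.

```bash
cat >> geo.py <<'E'
def pp2(lean,y,up=0,flip=1,xc=-.183,depth=.006,z=.142):
    return W(np.array([xc,y,z])+zdir(lean)*(depth-up)),tool(lean,flip)
E
python3 - <<'E'
from geo import *
import cv2
l=np.radians(10)
P=np.array(robot.current_ee_pos()); robot.line_to(P+Rz.apply([-.03,0,.10]),speed=.1)
hand.grip(0)
print(np.round(robot.current_ft_force(),1),robot.current_time())
for d in (15,17,19,20,21,22,23,25):
  for xc in (-.177,-.180,-.183):
    r=[''.join(str(int(robot.solve_ik(*pp2(np.radians(d),y,u,s,xc)) is not None)) for y,u in ((-.085,.1),(-.085,0),(-.04,0),(0,0),(.02,0))) for s in (1,-1)]
    if '1' in ''.join(r): print(d,xc,r)
s=vision.get_image("side");cv2.imwrite("pics/side2.png",s)
t=vision.get_image("top");cv2.imwrite("pics/top2.png",t)
m=np.hstack([cv2.resize(s[140:290,300:433],(400,450),interpolation=cv2.INTER_CUBIC),cv2.resize(t[95:275,290:423],(400,540),interpolation=cv2.INTER_CUBIC)[:450]])
cv2.imwrite("pics/m2.png",m)
E
```

```text
[-0.4 -0.9 -0.6] 6.5667
15 -0.177 ['11111', '11111']
15 -0.18 ['11111', '11111']
15 -0.183 ['11111', '11111']
17 -0.177 ['11111', '11111']
17 -0.18 ['11111', '11111']
17 -0.183 ['11111', '11111']
19 -0.177 ['11111', '11111']
19 -0.18 ['11111', '11011']
19 -0.183 ['11111', '11101']
20 -0.177 ['11111', '10000']
20 -0.18 ['11111', '10000']
20 -0.183 ['11001', '10000']
21 -0.177 ['11001', '10000']
21 -0.18 ['10000', '10000']
21 -0.183 ['10000', '10000']
22 -0.177 ['10000', '10000']
22 -0.18 ['00000', '10000']
```

View pics/m2.png

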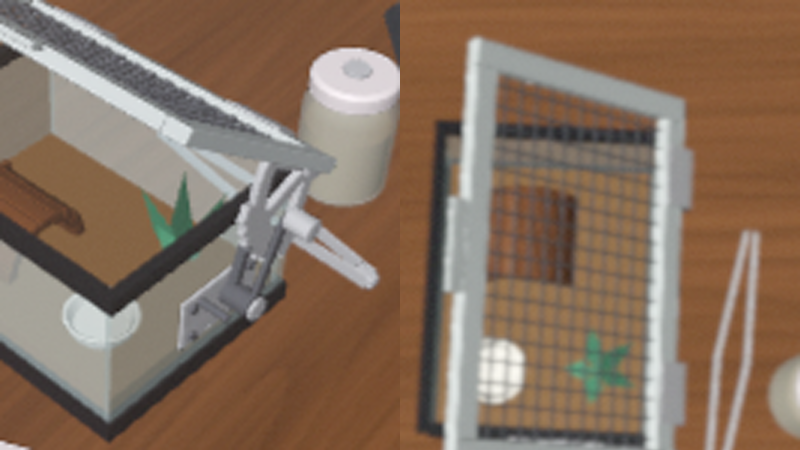

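The lid is still well open at roughly 0.55 rad and the pawl is engaged, with the knob at (300,222). Now I'll try the new pose.

Run:
```python
from geo import *
import cv2
l=np.radians(19); k=dict(xc=-.183)
robot.move_ptp(*pp2(l,-.085,.10,**k)); robot.hold(.2)
f0=np.array(robot.current_ft_force())
L=lambda:Rz.inv().apply(np.array(robot.current_ee_pos())-[p[0],p[1],0]).round(4)
def go(y,u=0,v=.04):
    s=robot.line_to(pp2(l,y,u,**k)[0],speed=v,max_force=15); robot.hold(.1)
    f=np.array(robot.current_ft_force())-f0; print(y,u,s,L(),f.round(1)); return np.linalg.norm(f)<8
if go(-.085,.05) and go(-.085,.02) and go(-.085,0):
    for y in (-.065,-.05,-.035,-.02,-.005,.005):
        if not go(y): break
print(robot.current_time())
s=vision.get_image("side")
cv2.imwrite("pics/p3.png",cv2.resize(s[120:270,310:460],(600,600),interpolation=cv2.INTER_CUBIC))
```

```text
-0.085 0.05 False [-0.1972 -0.0851  0.1838] [0.6 0.5 0.9]
-0.085 0.02 False [-0.1874 -0.0851  0.1555] [-0.4 -0.1  1. ]
-0.085 0 False [-0.181  -0.085   0.1366] [0.  0.1 0.9]
-0.065 0 False [-0.1808 -0.0662  0.1368] [-2.2 -3.3  6.9]
-0.05 0 True [-0.1811 -0.0636  0.1368] [0.3 0.6 1. ]
-0.035 0 False [-0.1811 -0.0353  0.1363] [0.8 0.6 1.2]
-0.02 0 False [-0.1811 -0.0202  0.1363] [-0.3 -0.1  0.8]
-0.005 0 False [-0.1811 -0.0052  0.1363] [0.5 0.4 0.9]
0.005 0 False [-0.1811  0.0049  0.1363] [-0.6 -0.1  0.7]
15.4333
```

View pics/p3.png

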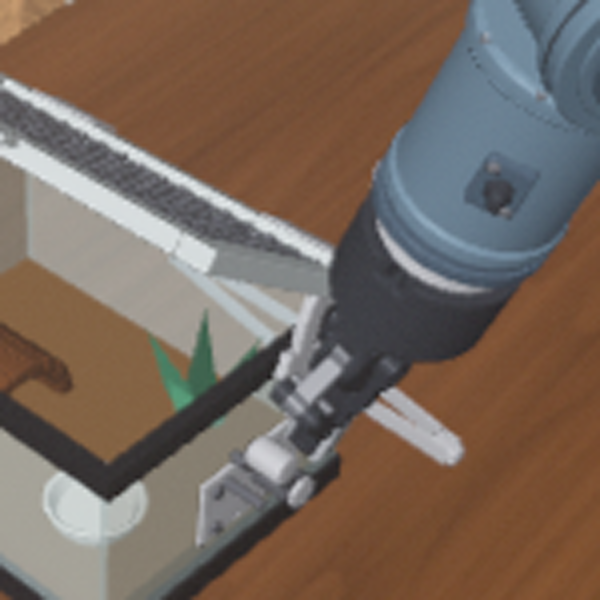

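The pawl is thrown over (knob at (270,458), on the +y side) and the lid is still open. Next I'll retreat and lower the lid along its arc.

Run:
```python
from geo import *
import cv2
l=np.radians(19)
robot.line_to(pp2(l,.005,.10,xc=-.188)[0],speed=.12)
P=np.array(robot.current_ee_pos()); robot.line_to(P+[-.02,0,.15],speed=.2)
o=min((tool(0,s,True) for s in (1,-1)),key=lambda o:np.abs(np.array(robot.solve_ik(W([-.05,.06,.36]),o))-robot.current_q()).max())
def arc(a,r=.195): return W([-.05,-.1+r*np.cos(a)-.012*np.sin(a),.146+r*np.sin(a)+.012*np.cos(a)+.011*np.tan(max(a,0))])
robot.move_ptp(arc(.65)+[0,0,.06],o); robot.hold(.2)
f0=np.array(robot.current_ft_force()); print(robot.current_time())
robot.line_to(arc(.65),speed=.1)
for a in np.arange(.58,.02,-.07):
    s=robot.line_to(arc(a),speed=.06,max_force=20)
    print(round(a,2),s,(np.array(robot.current_ft_force())-f0).round(1))
    if s: break
else:
    for dz in (0,.003,.006):
        s=robot.line_to(arc(0)-[0,0,dz],speed=.02,max_force=8); robot.hold(.1)
        print(dz,s,np.array(robot.current_ee_pos())[2].round(4),(np.array(robot.current_ft_force())-f0).round(1))
        if s: break
print(robot.current_time())
```

```text
18.7083
0.58 False [ 0.9  1.6 -0.7]
0.51 False [ 0.3  0.6 -0.5]
0.44 False [-0.4 -0.7 -0.2]
0.37 False [-0.6  0.2 -0.9]
0.3 False [ 0.2  0.3 -1. ]
0.23 False [-0.5  0.6 -0.8]
0.16 False [ 0.1  1.4 -0.4]
0.09 False [ 0.5 -0.6 -1.3]
0 False 0.1581 [-0.9  0.5  2.9]
0.003 True 0.158 [-3.2 -1.   7.7]
24.075
```

Run:
```python
from geo import *
import cv2
P=np.array(robot.current_ee_pos()); robot.line_to(P+[0,0,.12],speed=.1); robot.line_to(P+[-.2,0,.2],speed=.2)
s=vision.get_image("side");t=vision.get_image("top")
m=np.hstack([cv2.resize(s[130:280,250:440],(480,380),interpolation=cv2.INTER_CUBIC),cv2.resize(t[95:275,255:395],(296,380),interpolation=cv2.INTER_CUBIC)])
cv2.imwrite("pics/end.png",m); print(robot.current_time())
# bystander motion: changed pixels vs start in their boxes
for n,im,bx in (("side",s,dict(temple=(222,268,225,275),scoop=(270,345,275,308),jar=(400,435,155,210))),):
    o=cv2.imread("pics/side0.png")
    for k,(a,b,c,d) in bx.items(): print(k,(cv2.absdiff(o,im)[c:d,a:b].max(2)>40).sum())
```

```text
Traceback (most recent call last):
plant.Unreachable: the arm cannot follow that straight line within its joint ranges
```

Run:
```python
from geo import *
import cv2
P=np.array(robot.current_ee_pos())
print(P)
if P[2]<.26: robot.line_to(P+[0,0,.12],speed=.1); P=np.array(robot.current_ee_pos())
q=np.array(robot.current_q()); q[0]+=.75; robot.movej(q)
s=vision.get_image("side");t=vision.get_image("top")
m=np.hstack([cv2.resize(s[130:280,250:440],(480,380),interpolation=cv2.INTER_CUBIC),cv2.resize(t[95:275,255:395],(296,380),interpolation=cv2.INTER_CUBIC)])
cv2.imwrite("pics/end.png",m); print(robot.current_time(),robot.current_ee_pos())
o=cv2.imread("pics/side0.png")
for k,(a,b,c,d) in dict(temple=(222,268,225,275),scoop=(270,345,275,308),jar=(410,435,155,210)).items(): print(k,(cv2.absdiff(o,s)[c:d,a:b].max(2)>40).sum())
```

```text
[0.57387696 0.08885652 0.27728515]
27.1 [ 0.48145945 -0.32456743  0.27739296]
temple 0
scoop 0
jar 0
```

View pics/end.png

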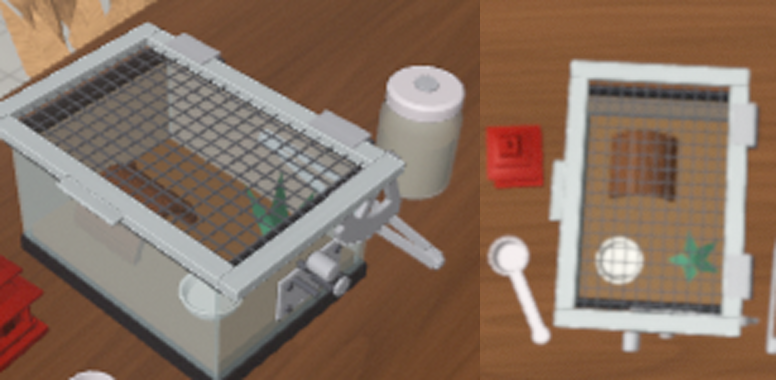

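The lid lies on the rim and the knob at (322,262) is on the free side. The temple, scoop and jar show no pixel change and the tong sits as before. I'll hand it in.

```bash
python3 -c "
from plant import robot
robot.hold(.3); print(robot.sign_off())"
```

```text
the job is handed in; nothing more can be done
None
```

The job is handed in, with no verdict returned: the pawl is thrown to its free side and the lid lies shut on the rim, though on my first approach the gripper knocked the still-latched lid down about one tooth; the temple, jar and scoop show no pixel change, the tong I checked only by eye, and the robot was clear of everything.

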